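# Lock a pipe saddle into a strut rail

## Robot

A 6-joint arm with a two-finger parallel gripper is mounted at the origin on the work surface. World frame = base frame: x ahead of the robot, y to its left, z up, the work surface at z = 0. Lengths are in mm, angles in rad, forces in N, time in s.
With the tool pointing down it reaches from about 350 to 875 mm from the base axis. Payload 4.2 kg.
Tool frame: the origin (TCP) lies on the centre line of the jaws, within the pads' length; the fingertips stand 25 mm ahead of it and the grasp point (between the pads) lies 6 mm ahead of it; z points along the fingers, y is the direction in which the jaws open and shut (so a half turn about z gives the same grasp; the last joint's range is limited). The gripper opens to 85 mm and grips with 20 to 120 N. Pads are 22 mm wide; open, the fingers measure 114 mm over their backs; the gripper's body (76 mm by 85 mm) begins 54 mm behind the grasp point. The pads swing forward as they close: fully open they stand 13 mm farther back than shut.
Start: joints at [1.543, 0.385, 0.008, 0, -1.194, -0.259], TCP at [176.771, 599.459, 256.312] pointing down, gripper open.
Joint ranges: [-3.14, 3.14], [-1.21, 2.06], [-1.07, 1.41], [-3.16, 2.05], [-2.99, -0.16], [-3.1, 3.1]. Speed limits (rad/s): [2.79, 2.79, 3.14, 3.14, 3.14, 3.14].

## Interface

Orientations are given as a unit quaternion [x, y, z, w].
In Python, from bench import arm gives the robot as it stands.
- The arm moves only by the tool drive_tool, never from a script. Its argument "plan" is a list of rows, each a list of 2 entries, a list of its own where there are three numbers: the shift along the tool's x, y, z in m, then the turn about the tool's z in degrees. A call has 1 to 12 rows; each row shifts and turns the commanded pose from where the row before left it, along the tool's axes as they then stand; what a row does not reach is not made up. A row lasts 1/8 s, in which the tool goes at most 62.5 mm and 10.7 degrees, less where a joint would pass 70% of its speed; a pose out of reach is approached as far as the arm can. A call with a gripper value outside its range is refused whole. "fingers" is the closure, from -1 (fully open) to 1 (shut), so that 0 is half open, set as the call begins (left out, the last holds). The fingers move at their own pace and stop on an object; the grip force is fixed at half the most. Time passes only in rows, so rows that do not move let the fingers close. It gives the time, the measured TCP pose, the force and the opening at its end, in the units of the state.
- arm.read_state(): the state, without advancing time (a new reading comes with each control period).
- arm.get_image(name): name is "scene" or "top" or "wrist"; returns a dict with "image" (384x512x3 uint8, red, green, blue), "K" (3x3 intrinsics, pixels), "R" (3x3) and "t" (3): a world point X has camera coordinates R X + t. Camera axes: x right, y down, z forward; pixel columns grow to the right and rows downward; lengths in mm; the calibration is good to about 2 mm. A picture is of the moment at which its call begins. There is no depth.
- arm.job_done(): hands the job in, once; it reports no verdict.
The state is a dict: "clock": time; "joints": joint angles; "joint_vel": joint speeds; "joint_efforts": joint torques, N m; "position": TCP position; "ee_rot": TCP orientation; "contact_force": force on the tool from outside, world axes, zero at the start; "wrist_torque": the same for the moment, N m; "gripper_width": finger opening in mm.
Only numpy, scipy, OpenCV 4.12 (cv2) and the standard library are available. Lean on these libraries where they do the work, as an engineer would, in place of code of your own. Each camera call takes 0.05 s, during which the arm holds its last target.

## Task

Fit the loose blue pipe saddle to the strut rail at the yellow paint mark, so that it ends up locked like the one already fitted. Lower its steel foot lengthwise into the slot, feeling gently for the slot because the rail may sit up to about a centimetre to one side in its clamps and a few millimetres high on packing, then press it down against the sprung strip, turn it a quarter turn clockwise (seen from above) until it stops, and let go so that it springs up and sits square across the rail. Do not force it: push with no more than about 20 N and turn only gently against the stop, and leave the spirit level, screwdriver and copper tee where they are.

Things in the scene. Friction and masses are not known exactly. Their poses are not given: they have to be found in the camera images.
- saddle: Loose pipe saddle, about 90 g, upright on the bench. Origin: centre of the foot's underside, z up, x along the foot. Steel T foot 34.5 (x) by 20.6 (y) by 9 high; corners (+x,-y) and (-x,+y) cut back so it turns only clockwise from above; two grooves across its top (along y, 5 wide, 2.5 deep, at x +-12.25). Stem diameter 16, z 9 to 22. Half-turn symmetric about z.
- saddle_grip (a point): Middle of the saddle's blue plastic head, 37 mm above the foot's underside; axes as the saddle's. Head 40 (x) by 26 (y) mm, z 22 to 52 mm above the underside, with a pipe trough 16 wide, 14 deep along x in its top. Grip it across its 26 mm sides (along y), fingertips about 2 mm above the head's underside so that they stay clear of the rail.
- rail_board: Fixed wooden board 120 (x) by 320 (y) by 12 mm, origin centre of its underside, z up. It clamps an aluminium C rail along y, slot up: 41 wide, 41 high, 280 long, ends capped. The pose is the board's: the rail and all in it is shifted an unknown -12 to +12 mm along x, and packed up an unknown 0 to 7 mm in z (parallel, firm). A like saddle is already fitted, fixed, at y +75. Blue clamps at y +-115, tops z 30.
- mark (a point): Yellow paint mark (20 mm along the rail), nominal place: board frame (0, -50, 53) mm, axes as the board's; 53 is the rail's top when unpacked. The saddle's middle belongs here along y; in x it follows the true slot. Slot 22 wide; lips 2.5 thick with downturned returns 2.5 thick reaching 7 below the rail's top; inside width below them 36.
- strip (a point): Nominal top of the orange spring strip in the rail below the mark, unloaded: board frame (0, -50, 43) mm, 10 below the rail's top. A foot let in lengthwise rests on it, between the returns, unable to turn. It yields 1.2 N per mm after 1 N. The foot can turn when its underside is 16 or more below the rail's top (about 8 N push); at 17.5 (about 10 N) the strip meets a rigid stop.
- seat (a point): Nominal place of the foot's underside when locked: board frame (0, -50, 39.5) mm, 13.5 below the rail's top, 4 above the rigid stop. Turned a quarter, its long side across the rail, the foot stops on the rail's inner walls (at most about 4 degrees past square). Eased up or let go, the strip lifts it until the returns sit in its grooves and holds it there with about 5 N.
- level: Bystander: red spirit level 220 by 22 by 44 mm, standing on the bench to the left (+y). Origin: centre of underside, x along its length.
- screwdriver: Bystander: screwdriver lying on the bench to the right (-y).
- tee: Bystander: copper pipe tee, 56 mm long, lying on the bench to the right (-y), farther out than the screwdriver.
There are look-alikes about, which are no part of the job. There is more than one size of the saddle; the one meant has the size given above.

How it is judged (in metres and radians):
On the way, in this order (a step that is already met when the one before it is completed fails the run):
1. the foot is lowered lengthwise into the slot at the mark (z of saddle in the frame of rail_board below 0.0515 m and angle between the x axis of saddle and the y axis of rail_board, either way round below 0.2 rad and x of saddle in the frame of rail_board between -0.019 and 0.019 m and y of saddle in the frame of mark between -0.01 and 0.01 m), for 0.1 s.
2. the foot is turned across, under the lips (z of saddle in the frame of rail_board below 0.048 m and angle between the x axis of saddle and the x axis of rail_board, either way round below 0.14 rad and x of saddle in the frame of rail_board between -0.019 and 0.019 m), for 0.1 s.
At the end, for the whole second after the job is handed in: Saddle at rest, upright within 7 deg, long side across the rail within 8 deg, under the lips (underside 38 to 48 mm above the board underside), within 10 mm of the mark along the rail and within 19 mm of the board middle line (all of step 2 and z of saddle in the frame of rail_board above 0.038 m and angle between saddle's own z axis and vertical below 0.12 rad and linear speed of saddle below 0.02 m/s and y of saddle in the frame of mark between -0.01 and 0.01 m); the robot touches nothing.
It fails at once if the saddle is forced: it presses on the rail, strip and board with more than 35 N, all contacts added up (contact force between saddle and rail_board above 35 N).
It fails at once if the spirit level is moved more than 20 mm (distance of level from where it was at the start of the episode above 0.02 m).
It fails at once if the screwdriver is moved more than 20 mm (distance of screwdriver from where it was at the start of the episode above 0.02 m).
It fails at once if the tee is moved more than 20 mm (distance of tee from where it was at the start of the episode above 0.02 m).
It also fails if it takes over 72 s, if anything falls off the work surface, if the arm or the gripper's body presses on something with over 40 N, if the wrist force passes 120 N, or if a joint passes its speed limit or range.

## Working session

There is one attempt and no reset: what is moved stays moved. The work goes in short steps, Python scripts to look and compute and a tool call to move; the robot and the scene stay as the last step left them, time stands still between calls to the robot, and variables do not carry over. Pictures are saved under pics/ and viewed, and the job is handed in when it is done.

Besides the shell and the picture viewer there is one more tool, called after ">>>" as name(argument=value, ...), one argument or row to a line, values as JSON. drive_tool: Moves the arm, as the interface text tells. Its arguments: {"type":"object","properties":{"plan":{"type":"array"},"fingers":{"type":"number"}},"required":["plan"]}

```bash
ls; mkdir -p pics
python3 - <<'E'
from bench import arm
import cv2,pickle
for n in ["scene","top","wrist"]:
    d=arm.get_image(n); cv2.imwrite(f"pics/{n}0.png",d["image"][:,:,::-1]); pickle.dump(d,open(f"pics/{n}0.pkl","wb"))
    print(n,d["K"],d["R"],d["t"])
print(arm.read_state())
E
```

```text
pics
scene [[355.01385897   0.         255.63079939]
 [  0.         355.01385897 188.60778796]
 [  0.           0.           1.        ]] [[-0.44695883  0.89434906 -0.01917186]
 [ 0.67476683  0.32299532 -0.66359909]
 [-0.5872968  -0.30953801 -0.74784269]] [ 251.85251275 -299.23508013 1124.87896314]
top [[480.23305903   0.         261.67223666]
 [  0.         480.23305903 189.29266428]
 [  0.           0.           1.        ]] [[ 0.00190593 -0.99998394 -0.00533659]
 [-0.98760194 -0.0010446  -0.15697556]
 [ 0.15696746  0.00556961 -0.98758807]] [  15.4747384   500.97221027 1281.52741047]
wrist [[336.70859927   0.         254.3778846 ]
 [  0.         336.70859927 190.3135325 ]
 [  0.           0.           1.        ]] [[-0.28334531 -0.95901396  0.00276622]
 [-0.92464885  0.27395498  0.26452444]
 [-0.25444045  0.07239398 -0.96437501]] [623.36079823 -35.29553839 377.60155144]
{'clock': 0.15, 'joints': array([ 1.54261352e+00,  3.85380653e-01,  6.92276510e-03, -3.99292356e-04,
       -1.19397952e+00, -2.58629527e-01]), 'joint_vel': array([-0.00041795, -0.00195106,  0.00336677,  0.00283413,  0.00071697,
        0.00027512]), 'joint_efforts': array([-1.45529443e-04, -3.92678440e+01,  1.88582987e+01,  4.18862522e+00,
       -3.39118269e-03, -3.85325521e-06]), 'position': array([176.65078066, 599.09313581, 255.45872818]), 'ee_rot': array([ 9.89724072e-01, -1.42987948e-01, -9.00116502e-05,  8.36437237e-04]), 'contact_force': array([ 0.06253234, -1.0179568 , -0.23418113]), 'wrist_torque': array([0.0088152 , 0.00313147, 0.01954441]), 'gripper_width': 85.93052885969753}
```

View pics/scene0.png

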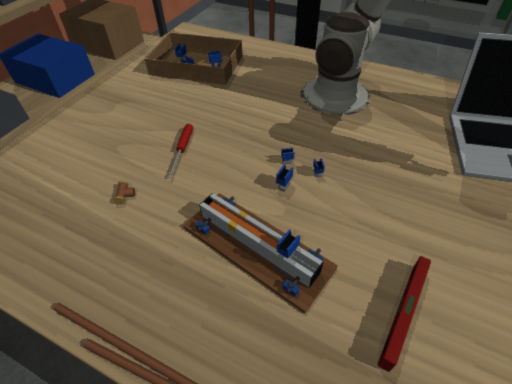

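View pics/top0.png

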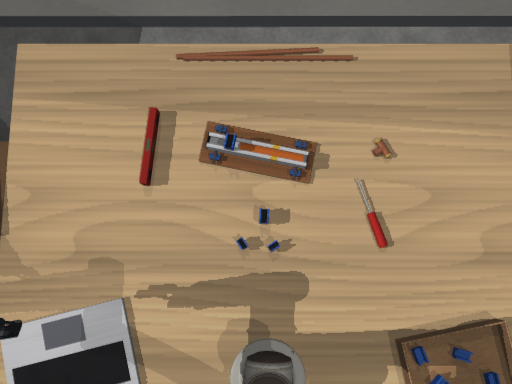

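View pics/wrist0.png

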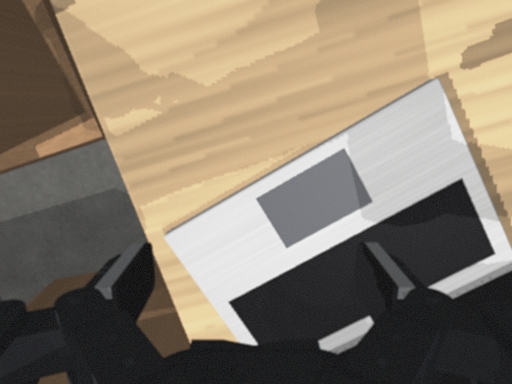

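The scene view shows the board with the rail and its fitted saddle at about (288,243), and three loose blue saddles at (284,177), (288,155) and (318,167). In the top view these are at (264,216), (274,246) and (241,243). Next I'll measure their sizes and poses.

```bash
cat > h.py <<'E'
import numpy as np,cv2,pickle
def ray(d,u,v,z):
    R=np.array(d["R"]);t=np.array(d["t"]);K=np.array(d["K"])
    c=-R.T@t; w=R.T@np.linalg.inv(K)@np.array([u,v,1.]); return c+w*(z-c[2])/w[2]
def proj(d,X):
    p=np.array(d["K"])@(np.array(d["R"])@np.array(X,float)+np.array(d["t"])); return p[:2]/p[2]
def load(n): return pickle.load(open(f"pics/{n}.pkl","rb"))
def snap(n,tag):
    from bench import arm
    d=arm.get_image(n); pickle.dump(d,open(f"pics/{n}{tag}.pkl","wb")); cv2.imwrite(f"pics/{n}{tag}.png",d["image"][:,:,::-1]); return d
def crop(d,x0,y0,x1,y1,s,fn):
    im=d["image"][y0:y1,x0:x1,::-1]; cv2.imwrite(fn,cv2.resize(im,None,fx=s,fy=s,interpolation=cv2.INTER_CUBIC))
def blue(d):
    h=cv2.cvtColor(d["image"],cv2.COLOR_RGB2HSV)
    return cv2.inRange(h,(108,120,25),(128,255,255))
def tri(d1,p1,d2,p2):
    P=[np.array(d["K"])@np.c_[np.array(d["R"]),np.array(d["t"])] for d in(d1,d2)]
    X=cv2.triangulatePoints(P[0],P[1],np.array(p1,float).reshape(2,1),np.array(p2,float).reshape(2,1)); return (X[:3]/X[3]).ravel()
E
python3 - <<'E'
from h import *
t=load("top0"); s=load("scene0")
for d,n in((t,"top"),(s,"scene")):
    m=blue(d); N,L,st,c=cv2.connectedComponentsWithStats(m)
    for i in range(1,N):
        if st[i,4]>15:
            cn=cv2.findContours((L==i).astype(np.uint8),0,1)[0][0]; r=cv2.minAreaRect(cn)
            print(n,c[i].round(1),st[i,4],np.round(r[1],1),round(r[2],1),ray(d,*c[i],40).round(0))
crop(t,190,110,330,260,5,"pics/ta.png"); crop(s,180,140,340,310,4,"pics/sa.png")
E
```

```text
top [217.4 127.9] 17 [4. 3.] 90.0 [675. 141.  40.]
top [228.4 138.8] 114 [24.4 13. ] 79.4 [644. 109.  40.]
top [300.1 144.2] 39 [9.8 5.1] 11.3 [628. -91.  40.]
top [214.7 156.5] 38 [9.8 4.9] 11.3 [593. 147.  40.]
top [294.4 172.6] 39 [9.7 4.6] 9.5 [548. -74.  40.]
top [260.4 216.3] 36 [13.  4.] 90.0 [426.  19.  40.]
top [267.1 216.2] 29 [ 2.3 14. ] 9.5 [427.   1.  40.]
top [239.7 244.8] 20 [9.4 1.9] 59.0 [349.  75.  40.]
top [272.  243.4] 16 [1.4 9.4] 53.1 [353. -12.  40.]
top [274.8 247.6] 19 [ 1.7 10. ] 51.3 [342. -20.  40.]
top [419.5 354.9] 188 [17.5 11.3] 68.2 [  65. -395.   40.]
top [461.5 354.4] 178 [18.9 10.4] 14.0 [  66. -505.   40.]
top [491.5 378. ] 152 [11. 15.] 90.0 [   8. -578.   40.]
top [438.6 380.2] 97 [ 8. 18.] 90.0 [   2. -442.   40.]
scene [47.6 64.2] 3944 [66.2 79.6] 63.4 [ 298. -921.   40.]
scene [180.1  50.1] 105 [12. 10.] 90.0 [  29. -565.   40.]
scene [214.6  56.9] 133 [13.1 11.9] 76.0 [  19. -428.   40.]
scene [187.3  60. ] 57 [12.3  6.2] 9.5 [  76. -502.   40.]
scene [286.8 148.9] 19 [ 1.5 10.2] 80.5 [344. -21.  40.]
scene [287.5 155.1] 90 [ 8. 11.] 90.0 [364. -10.  40.]
scene [318.4 167. ] 84 [13.2  9. ] 80.5 [371.  73.  40.]
scene [284.4 176.1] 168 [13.9 19.7] 26.6 [434.  12.  40.]
scene [202.9 227.2] 89 [14.1  8.5] 45.0 [642. -83.  40.]
scene [288.  244.9] 261 [18.  24.7] 33.7 [605.  94.  40.]
scene [290.8 287.4] 118 [16.7  9.4] 35.5 [687. 134.  40.]
```

View pics/ta.png

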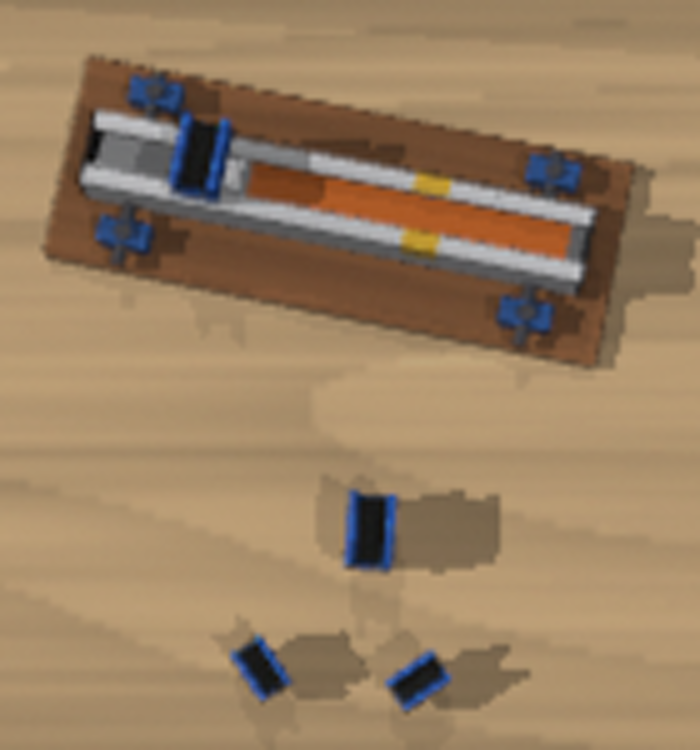

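View pics/sa.png

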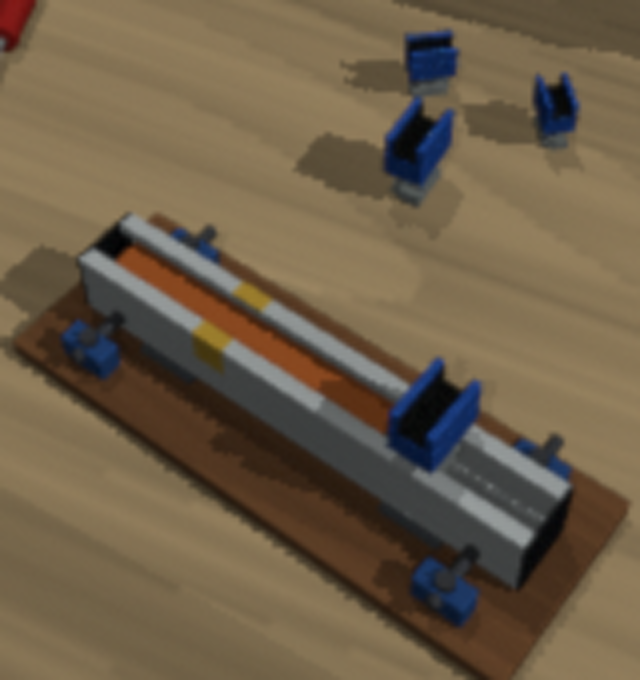

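The target is the largest loose saddle, at top (264,216), because it matches the fitted one in size. The yellow marks are at about (276,147) and (274,159). Next come the board corners, the marks and the saddle.

Run:
```python
from h import *
t=load("top0"); s=load("scene0")
T=lambda c:(190-.0+(c[0]+.5)/5-.5,110+(c[1]+.5)/5-.5)
S=lambda c:(180+(c[0]+.5)/4-.5,140+(c[1]+.5)/4-.5)
C=[(90,58),(635,162),(598,366),(45,256)]
P=np.array([ray(t,*T(c),12) for c in C]); print("board",P.round(1),P.mean(0).round(1))
y=P[0]+P[3]-P[1]-P[2]; print("y axis ang",np.degrees(np.arctan2(y[1],y[0])), np.linalg.norm(P-np.roll(P,1,0),axis=1))
Ps=np.array([ray(s,*S(c),12) for c in [(155,213),(630,507),(500,682),(15,347)]]);print("scene",Ps.round(1),Ps.mean(0))
for z in(53,56,60):
  a=ray(t,*T((432,184)),z);b=ray(t,*T((420,243)),z);print("mark top",z,a.round(1),b.round(1),((a+b)/2).round(1))
  a=ray(s,*S((253,296)),z);b=ray(s,*S((213,335)),z);print("mark scene",z,a.round(1),b.round(1),((a+b)/2).round(1))
Q=np.array([ray(t,*T(c),52) for c in [(350,490),(396,494),(390,570),(345,566)]]);print("sad",Q.round(1),Q.mean(0).round(1),np.linalg.norm(Q-np.roll(Q,1,0),axis=1))
Q=np.array([ray(s,*S(c),52) for c in [(415,98),(454,112),(388,150),(427,160)]]);print("sad",Q.round(1),Q.mean(0).round(1))
for C2 in ([(262,635),(291,680),(262,702),(232,656)],[(430,652),(449,678),(410,711),(388,684)]):
  Q=np.array([ray(t,*T(c),40) for c in C2]);print(Q.mean(0).round(),np.linalg.norm(Q-np.roll(Q,1,0),axis=1))
```

```text
board [[ 703.5  172.3   12. ]
 [ 642.1 -140.    12. ]
 [ 524.  -117.3   12. ]
 [ 587.   195.5   12. ]] [614.1  27.6  12. ]
y axis ang 78.74369496722701 [118.73025652 318.25685815 120.26570105 319.14758162]
scene [[ 526.4 -117.2   12. ]
 [ 591.3  195.9   12. ]
 [ 703.4  170.5   12. ]
 [ 643.9 -137.1   12. ]] [616.25286924  28.0189284   12.        ]
mark top 53 [618.8 -23.2  53. ] [585.5 -16.5  53. ] [602.1 -19.8  53. ]
mark scene 53 [583.  -19.2  53. ] [614.3 -26.   53. ] [598.6 -22.6  53. ]
mark top 56 [618.  -23.1  56. ] [584.8 -16.4  56. ] [601.4 -19.8  56. ]
mark scene 56 [585. -18.  56.] [616.1 -24.7  56. ] [600.5 -21.4  56. ]
mark top 60 [617. -23.  60.] [583.9 -16.4  60. ] [600.5 -19.7  60. ]
mark scene 60 [587.6 -16.4  60. ] [618.6 -23.1  60. ] [603.1 -19.7  60. ]
sad [[448.8  21.7  52. ]
 [446.6  -3.3  52. ]
 [405.4  -0.   52. ]
 [407.5  24.3  52. ]] [427.1  10.7  52. ] [41.31446181 25.00854424 41.33635767 24.34736092]
sad [[409.1  -2.1  52. ]
 [410.   23.4  52. ]
 [454.9   1.   52. ]
 [452.5  24.3  52. ]] [431.6  11.7  52. ]
[353.  69.  40.] [19.73083553 28.94077905 19.5462551  29.64731541]
[346. -16.  40.] [28.51499352 17.30421651 27.53345418 18.68136003]
```

```bash
cat >> h.py <<'E'
from scipy.spatial.transform import Rotation as Ro
def st():
    from bench import arm
    s=arm.read_state(); M=Ro.from_quat(s["ee_rot"]).as_matrix()
    yaw=np.degrees(np.arctan2(M[1,0],M[0,0])); return s,M,yaw
def go(target,yaw_t=None):
    s,M,yaw=st(); d=np.array(target)-s["position"]
    print("pos",s["position"].round(1),"yaw",yaw.round(2),"tilt",np.degrees(np.arccos(-M[2,2])).round(2),"F",s["contact_force"].round(1),"clk",s["clock"],"w",s["gripper_width"].round(1))
    print("tool shift mm",(M.T@d).round(1), "turn" , None if yaw_t is None else round(-(yaw_t-yaw),2))
E
python3 - <<'E'
from h import *
w=load("wrist0"); s,M,yaw=st()
R=np.array(w["R"]);c=-R.T@np.array(w["t"]);print("cam",c,"in tool",M.T@(c-s["position"]),"fwd tool",M.T@R[2], "right",M.T@R[0])
go([427.5,10.9,200],-4)
E
```

```text
cam [240.06749087 580.14501964 371.761681  ] in tool [  66.19365254    0.41955463 -116.29837236] fwd tool [-2.64585150e-01  9.60950233e-04  9.64361848e-01] right [-3.22038687e-04  9.99999360e-01 -1.08481715e-03]Traceback (most recent call last):
  File "<stdin>", line 4, in <module>
  File "h.py", line 26, in go
    print("pos",s["position"].round(1),"yaw",yaw.round(2),"tilt",np.degrees(np.arccos(-M[2,2])).round(2),"F",s["contact_force"].round(1),"clk",s["clock"],"w",s["gripper_width"].round(1))
                                                                                                                                                              ^^^^^^^^^^^^^^^^^^^^^^^^
AttributeError: 'float' object has no attribute 'round'
```

```bash
sed -i 's/s\["gripper_width"\].round(1)/round(float(s["gripper_width"]),1)/' h.py; python3 -c "
from h import *
go([427.5,10.9,200],-4)"
```

```text
pos [176.7 599.1 255.5] yaw -16.44 tilt 0.1 F [ 0.1 -1.  -0.2] clk 0.15 w 85.9
tool shift mm [407.1 493.   56.3] turn -12.44
```

>>> drive_tool(
  plan=[
    [[0.034, 0.041, 0.0], 0],
    [[0.034, 0.041, 0.0], 0],
    [[0.034, 0.041, 0.0], 0],
    [[0.034, 0.041, 0.0], 0],
    [[0.034, 0.041, 0.0], 0],
    [[0.034, 0.041, 0.0], 0],
    [[0.034, 0.041, 0.0], 0],
    [[0.034, 0.041, 0.0], 0],
    [[0.034, 0.041, 0.0], 0],
    [[0.034, 0.041, 0.01], 0],
    [[0.034, 0.041, 0.02], 0],
    [[0.034, 0.041, 0.02], 0],
  ],
  fingers=-1,
)

```text
clock: 1.65
position: [429.4, 10.5, 206.1]
ee_rot: [0.99, -0.143, 0.001, -0.0]
contact_force: [0.6, 1.5, 0.1]
gripper_width: 85.6
```

>>> drive_tool(
  plan=[
    [[0, 0, 0], -6.2],
    [[0, 0, 0], -6.2],
    [[0, 0, 0], 0],
    [[0, 0, 0], 0],
  ],
)

```text
clock: 2.15
position: [428.8, 12.2, 206.3]
ee_rot: [0.999, -0.036, -0.0, -0.0]
contact_force: [-0.1, -0.2, 0.6]
gripper_width: 85.6
```

```bash
python3 -c "
from h import *
snap('wrist','1')
go([427.5,10.9,120],-4)"
```

```text
pos [428.8  12.3 206.4] yaw -4.08 tilt 0.01 F [ 0.7 -0.  -0.3] clk 2.2 w 85.4
tool shift mm [-1.2  1.5 86.4] turn -0.08
```

View pics/wrist1.png

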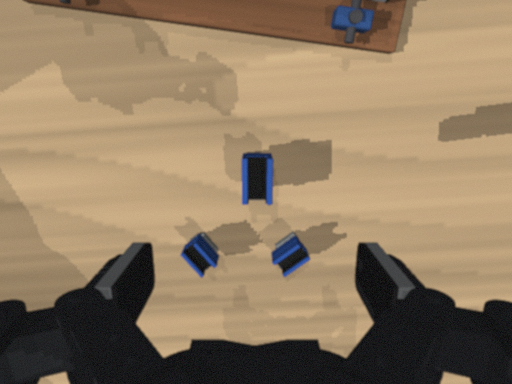

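The wrist view shows the target at (257,178), nearly aligned with the tool. The two small look-alikes are at (200,255) and (290,255), between the fingers in the image.

```bash
python3 -c "
from h import *
d=load('wrist1')
m=blue(d); ys,xs=np.nonzero(m[140:215,225:290]); 
pts=np.c_[xs+225,ys+140].astype(np.float32); r=cv2.minAreaRect(pts); print(r, len(pts))
print(ray(d,*r[0],52).round(1)); print([ray(d,*p,52).round(1) for p in cv2.boxPoints(r)])
crop(d,225,135,295,215,8,'pics/w1c.png')"
```

```text
((257.0, 178.5), (49.0, 30.0), 90.0) 668
[430.5   9.6  52. ]
[array([451.7,  20.3,  52. ]), array([450.,  -4.,  52.]), array([408.5,  -1.6,  52. ]), array([410.3,  23.6,  52. ])]
```

View pics/w1c.png

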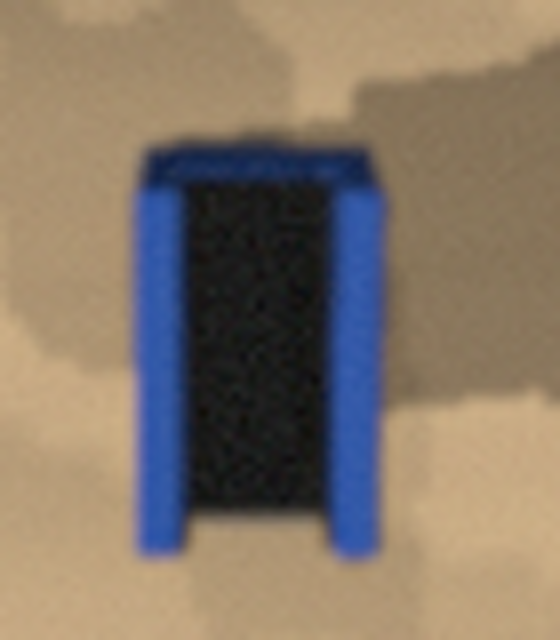

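```bash
python3 -c "
from h import *
d=load('wrist1')
f=lambda a,b:(225+(a+.5)/8-.5,135+(b+.5)/8-.5)
Q=np.array([ray(d,*f(*p),52) for p in [(137,187),(383,187),(380,556),(139,556)]]);print(Q.round(1),Q.mean(0))
c=Q.mean(0)
e=Q[0]+Q[1]-Q[2]-Q[3];y=np.degrees(np.arctan2(e[1],e[0]));print(y,np.linalg.norm(Q-np.roll(Q,1,0),axis=1))
go([c[0],c[1],49],y)"
```

```text
[[448.5  20.8  52. ]
 [446.7  -4.1  52. ]
 [407.5  -1.6  52. ]
 [409.3  23.8  52. ]] [428.03247115   9.70760116  52.        ]
-4.07754134053441 [39.29840004 24.98096462 39.30157761 25.40440467]
pos [428.8  12.3 206.4] yaw -4.08 tilt 0.01 F [ 0.7 -0.  -0.3] clk 2.2 w 85.4
tool shift mm [ -0.6   2.7 157.4] turn 0.0
```

>>> drive_tool(
  plan=[
    [[-0.0005, 0.0023, 0.03], 0],
    [[0, 0, 0.035], 0],
    [[0, 0, 0.035], 0],
    [[0, 0, 0.03], 0],
    [[0, 0, 0.017], 0],
    [[0, 0, 0.01], 0],
    [[0, 0, 0], 0],
    [[0, 0, 0], 0],
  ],
)

```text
clock: 3.2
position: [428.8, 10.2, 49.9]
ee_rot: [0.999, -0.035, 0.001, -0.0]
contact_force: [-0.0, 0.8, -0.3]
gripper_width: 85.2
```

>>> drive_tool(
  plan=[
    [[0, 0, 0], 0],
    [[0, 0, 0], 0],
    [[0, 0, 0], 0],
    [[0, 0, 0], 0],
    [[0, 0, 0], 0],
    [[0, 0, 0], 0],
    [[0, 0, 0], 0],
    [[0, 0, 0], 0],
  ],
  fingers=1,
)

```text
clock: 4.2
position: [428.6, 10.0, 49.7]
ee_rot: [0.999, -0.035, 0.0, -0.0]
contact_force: [-0.9, 0.1, 5.9]
gripper_width: 24.7
```

```bash
python3 -c "
from h import *
snap('wrist','2')
go([605,-21,160],-101.3)"
```

```text
pos [428.6  10.   49.7] yaw -4.02 tilt 0.04 F [-0.8  0.8  5.6] clk 4.25 w 25.0
tool shift mm [ 178.2   18.5 -110.2] turn 97.28
```

View pics/wrist2.png

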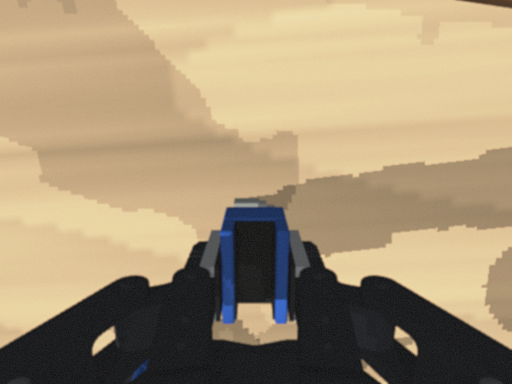

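The head is gripped squarely, with an opening of 25 mm. Next I'll lift it and look at the rail from directly above.

>>> drive_tool(
  plan=[
    [[0, 0, -0.01], 0],
    [[0, 0, -0.025], 0],
    [[0, 0, -0.035], 0],
    [[0.02, 0.004, -0.03], 0],
    [[0.03, 0.006, -0.02], 0],
    [[0.03, 0.006, -0.02], 0],
    [[0.03, 0.006, 0], 0],
    [[0.003, 0, 0], 0],
    [[0, 0, 0], 0],
    [[0, 0, 0], 0],
  ],
)

```text
clock: 5.5
position: [538.4, -19.9, 189.1]
ee_rot: [0.999, -0.035, -0.001, 0.0]
contact_force: [-0.1, -0.2, -0.6]
gripper_width: 25.2
```

```bash
python3 -c "
from h import *
snap('wrist','3')
go([605,-21,160],-101.3)"
```

```text
pos [538.5 -19.9 189.2] yaw -4.01 tilt 0.05 F [-0.3 -0.  -0.7] clk 5.55 w 24.9
tool shift mm [66.4 -3.5 29.2] turn 97.29
```

View pics/wrist3.png

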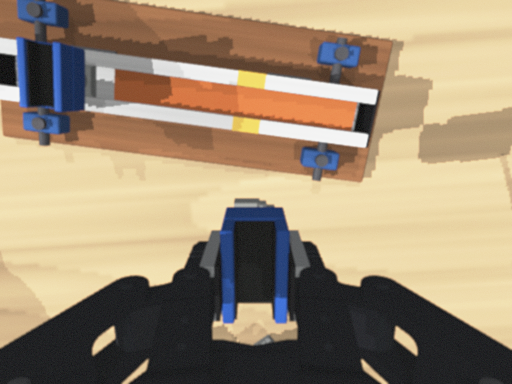

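The wrist view shows the whole rail, with yellow marks at about (251,79) and (246,125) and the slot clear. I'll extract the slot line and the mark position.

Run:
```python
from h import *
w=load("wrist3");t=load("top0");s=load("scene0")
C={}
for n,d in(("w",w),("t",t),("s",s)):
    h=cv2.cvtColor(d["image"],cv2.COLOR_RGB2HSV); m=cv2.inRange(h,(22,150,120),(32,255,255))
    N,L,S,c=cv2.connectedComponentsWithStats(m); C[n]=[(c[i].round(2),S[i,4]) for i in range(1,N) if S[i,4]>6]; print(n,C[n])
crop(w,220,60,290,140,8,"pics/w3c.png")
# white rail strips in wrist
im=w["image"].astype(int); sat=im.max(2)-im.min(2)
for u in (200,215,230,275,290,305,330):
    col=(sat[:160,u]<25)&(im[:160,u].min(1)>190); v=np.nonzero(col)[0]; 
    runs=np.split(v,np.nonzero(np.diff(v)>1)[0]+1); print(u,[(r[0],r[-1]) for r in runs if len(r)>3])
```

```text
w [(array([237.29, 123.59]), np.int32(86))]
t [(array([276.38, 146.5 ]), np.int32(16)), (array([273.63, 158.11]), np.int32(19))]
s [(array([242.58, 213.88]), np.int32(24)), (array([232.5 , 223.83]), np.int32(24))]
200 [(np.int64(66), np.int64(79)), (np.int64(112), np.int64(124))]
215 [(np.int64(68), np.int64(81)), (np.int64(114), np.int64(126))]
230 [(np.int64(70), np.int64(83)), (np.int64(116), np.int64(128))]
275 [(np.int64(76), np.int64(90)), (np.int64(122), np.int64(135))]
290 [(np.int64(78), np.int64(92)), (np.int64(124), np.int64(137))]
305 [(np.int64(80), np.int64(94)), (np.int64(126), np.int64(139))]
330 [(np.int64(84), np.int64(97)), (np.int64(129), np.int64(142))]
```

View pics/w3c.png

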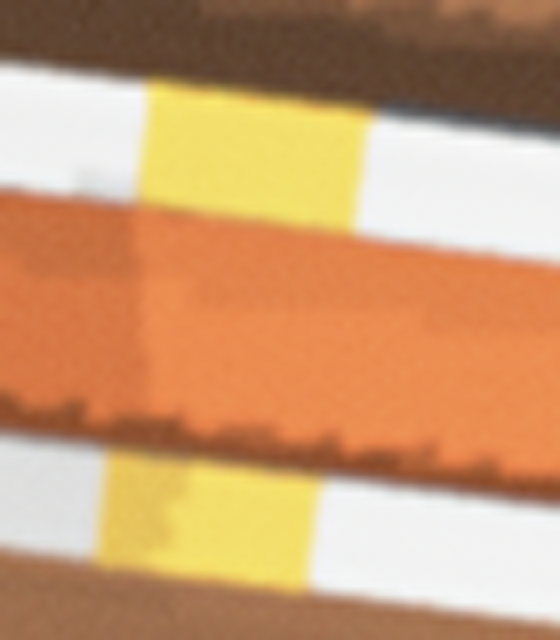

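Run:
```python
from h import *
w=load("wrist3");t=load("top0");s=load("scene0")
f=lambda a,b:(220+(a+.5)/8-.5,60+(b+.5)/8-.5)
for z in (53,56.5,60):
    Q=[ray(w,*f(*p),z) for p in [(260,95),(246.5,218),(214.5,464),(204,577)]]
    print(z,"out mid",((Q[0]+Q[3])/2).round(1),"in mid",((Q[1]+Q[2])/2).round(1),"widths",np.linalg.norm(Q[0]-Q[3]).round(1),np.linalg.norm(Q[1]-Q[2]).round(1))
    # rail direction from outer edge fits
    a=[ray(w,u,v,z) for u,v in((200,65.5),(330,83.5))]; b=[ray(w,u,v,z) for u,v in((200,124.5),(330,142.5))]
    for e in(a,b): dd=e[0]-e[1]; print("  dir",np.degrees(np.arctan2(dd[1],dd[0])).round(2))
mw=f(232,336)
far=f(253,157); near=f(209,520)
mt=(275,152.3);ms=(237.54,218.86)
print("wt",tri(w,mw,t,mt).round(1),"ws",tri(w,mw,s,ms).round(1),"ts",tri(t,mt,s,ms).round(1))
# board corner right in wrist: (402,41),(363,182) at z12
a=ray(w,402,41,12);b=ray(w,363,182,12);print("board right corners",a.round(1),b.round(1))
dd=a-b;print(np.degrees(np.arctan2(dd[1],dd[0])))
```

```text
53 out mid [601.4 -20.5  53. ] in mid [601.3 -20.4  53. ] widths 42.6 21.8
  dir 78.5
  dir 78.15
56.5 out mid [601.4 -20.5  56.5] in mid [601.3 -20.4  56.5] widths 42.0 21.5
  dir 78.5
  dir 78.15
60 out mid [601.5 -20.6  60. ] in mid [601.4 -20.5  60. ] widths 41.4 21.2
  dir 78.5
  dir 78.15
wt [601.9 -20.4  53.8] ws [602.1 -21.   56.7] ts [601.6 -20.8  56. ]
board right corners [ 639.8 -146.8   12. ] [ 524.5 -117.2   12. ]
-14.3906132372427
```

>>> drive_tool(
  plan=[
    [[0, 0, 0], 9.75],
    [[0, 0, 0], 9.75],
    [[0, 0, 0], 9.75],
    [[0, 0, 0], 9.75],
    [[0, 0, 0], 9.75],
    [[0, 0, 0], 9.75],
    [[0, 0, 0], 9.75],
    [[0, 0, 0], 9.75],
    [[0, 0, 0], 9.75],
    [[0, 0, 0], 9.75],
    [[0, 0, 0], 0],
    [[0, 0, 0], 0],
  ],
)

```text
clock: 7.05
position: [539.2, -19.9, 189.4]
ee_rot: [-0.634, 0.774, 0.0, 0.0]
contact_force: [0.6, 0.3, -1.1]
gripper_width: 25.0
```

```bash
python3 -c "
from h import *
go([601.5,-20.5,120],-101.5)"
```

```text
pos [539.2 -19.9 189.4] yaw -101.38 tilt 0.0 F [ 0.6  0.3 -1.1] clk 7.05 w 25.0
tool shift mm [-11.7 -61.2  69.4] turn 0.12
```

>>> drive_tool(
  plan=[
    [[-0.003, -0.015, 0], 0.1],
    [[-0.003, -0.02, 0.01], 0],
    [[-0.003, -0.02, 0.02], 0],
    [[-0.0026, -0.0062, 0.02], 0],
    [[0, 0, 0.015], 0],
    [[0, 0, 0.004], 0],
    [[0, 0, 0], 0],
    [[0, 0, 0], 0],
  ],
)

```text
clock: 8.05
position: [602.0, -20.9, 121.3]
ee_rot: [-0.632, 0.775, -0.0, 0.001]
contact_force: [0.3, 0.1, -0.4]
gripper_width: 24.9
```

```bash
python3 -c "
from h import *
snap('wrist','4');d=snap('scene','4')
go([601.5,-20.5,106],-101.5)
crop(d,170,130,340,300,4,'pics/s4c.png')"
```

```text
pos [602.  -20.9 121.3] yaw -101.62 tilt 0.1 F [-0.5 -0.2 -0.6] clk 8.15 w 24.7
tool shift mm [-0.3  0.6 15.3] turn -0.12
```

View pics/wrist4.png

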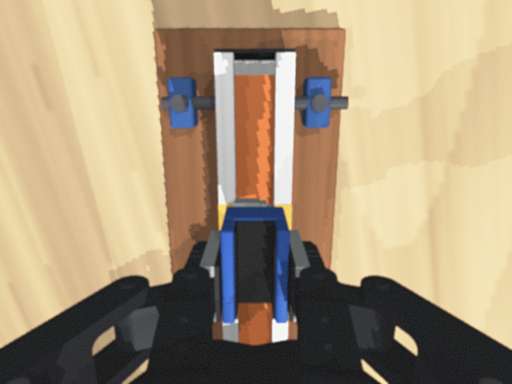

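View pics/s4c.png

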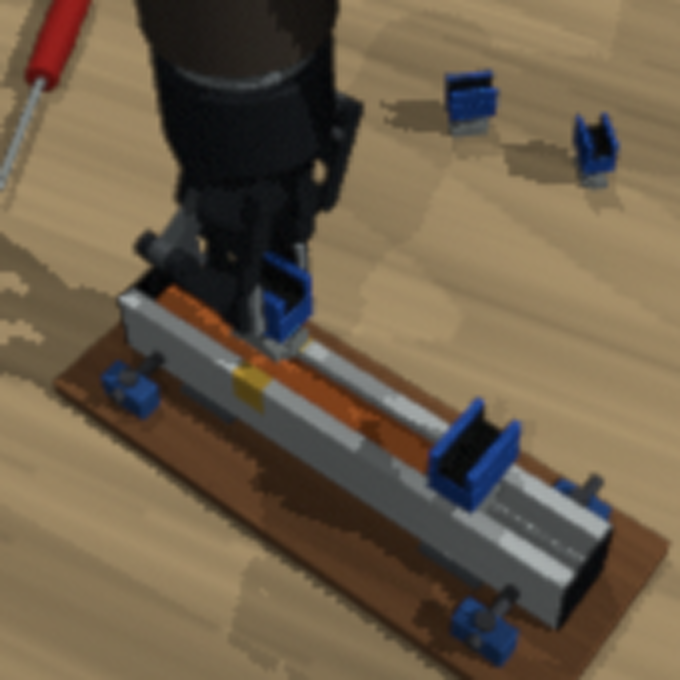

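```bash
python3 -c "
from h import *
crop(load('wrist4'),205,170,305,240,8,'pics/w4c.png')"
```

```text
(no output)
```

View pics/w4c.png

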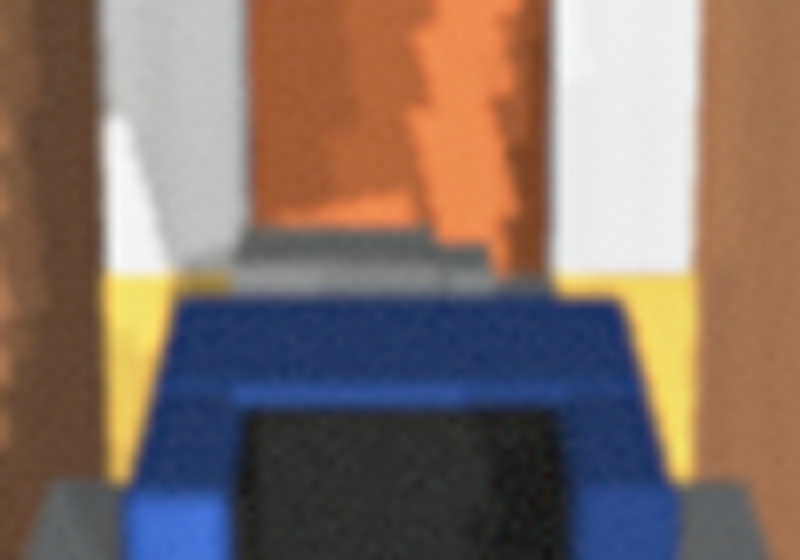

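The rail and head midlines agree to within about 0.2 mm in the wrist view (rail 398.5, head 401 in the crop). I'll descend gently from here.

>>> drive_tool(
  plan=[
    [[0, 0, 0.006], 0],
    [[0, 0, 0.005], 0],
    [[0, 0, 0], 0],
    [[0, 0, 0.001], 0],
    [[0, 0, 0.001], 0],
    [[0, 0, 0], 0],
  ],
)

```text
clock: 8.9
position: [601.7, -21.0, 107.3]
ee_rot: [-0.632, 0.775, 0.0, -0.0]
contact_force: [-0.6, -0.5, -1.3]
gripper_width: 25.1
```

>>> drive_tool(
  plan=[
    [[0, 0, 0.001], 0],
    [[0, 0, 0.001], 0],
    [[0, 0, 0], 0],
  ],
)

```text
clock: 9.28
position: [601.7, -21.0, 105.2]
ee_rot: [-0.632, 0.775, 0.0, -0.0]
contact_force: [0.5, 0.5, 0.4]
gripper_width: 25.3
```

>>> drive_tool(
  plan=[
    [[0, 0, 0.001], 0],
    [[0, 0, 0.001], 0],
    [[0, 0, 0], 0],
  ],
)

```text
clock: 9.65
position: [601.6, -21.0, 103.2]
ee_rot: [-0.632, 0.775, 0.0, -0.0]
contact_force: [0.0, -0.8, -1.1]
gripper_width: 25.1
```

>>> drive_tool(
  plan=[
    [[0, 0, 0.001], 0],
    [[0, 0, 0.001], 0],
    [[0, 0, 0], 0],
  ],
)

```text
clock: 10.02
position: [601.6, -21.0, 101.2]
ee_rot: [-0.632, 0.775, 0.0, -0.0]
contact_force: [0.2, -0.5, -1.4]
gripper_width: 24.8
```

>>> drive_tool(
  plan=[
    [[0, 0, 0.001], 0],
    [[0, 0, 0.001], 0],
    [[0, 0, 0], 0],
  ],
)

```text
clock: 10.4
position: [601.7, -21.0, 99.2]
ee_rot: [-0.632, 0.775, 0.0, -0.0]
contact_force: [0.6, -0.1, 0.1]
gripper_width: 25.2
```

```bash
python3 -c "
from h import *
w=snap('wrist','5');d=snap('scene','5')
go([601.5,-20.5,106],-101.5)
crop(w,195,160,315,240,6,'pics/w5c.png')
crop(d,170,150,290,250,6,'pics/s5c.png')"
```

```text
pos [601.7 -21.   99.3] yaw -101.63 tilt 0.0 F [ 0.2 -0.4 -0.5] clk 10.5 w 25.1
tool shift mm [-0.4  0.3 -6.7] turn -0.13
```

View pics/w5c.png

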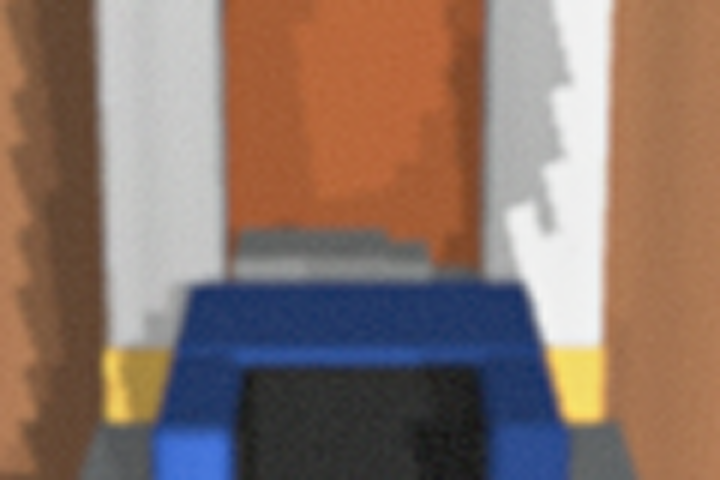

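View pics/s5c.png

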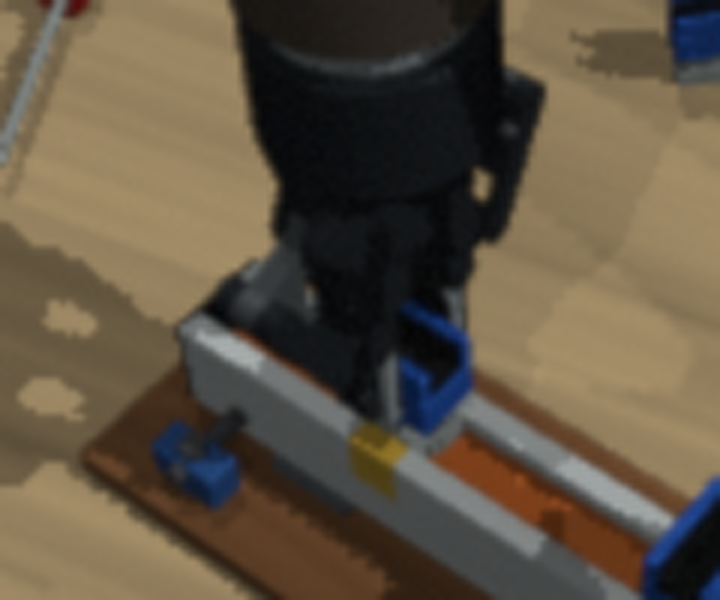

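>>> drive_tool(
  plan=[
    [[0, 0, 0.001], 0],
    [[0, 0, 0.001], 0],
    [[0, 0, 0], 0],
  ],
)

```text
clock: 10.88
position: [601.7, -21.0, 97.2]
ee_rot: [-0.632, 0.775, 0.0, -0.0]
contact_force: [-0.4, -0.7, -0.6]
gripper_width: 25.1
```

>>> drive_tool(
  plan=[
    [[0, 0, 0.001], 0],
    [[0, 0, 0.001], 0],
    [[0, 0, 0], 0],
  ],
)

```text
clock: 11.25
position: [601.8, -21.0, 95.5]
ee_rot: [-0.632, 0.775, -0.0, 0.0]
contact_force: [-0.6, 0.1, 0.9]
gripper_width: 24.7
```

>>> drive_tool(
  plan=[
    [[0, 0, 0.001], 0],
    [[0, 0, 0.001], 0],
    [[0, 0, 0], 0],
  ],
)

```text
clock: 11.62
position: [601.9, -21.0, 93.6]
ee_rot: [-0.632, 0.775, -0.0, 0.0]
contact_force: [-1.8, 0.6, 3.5]
gripper_width: 25.2
```

>>> drive_tool(
  plan=[
    [[0, 0.0003, 0.001], 0],
    [[0, 0, 0.001], 0],
    [[0, 0, 0.001], 0],
    [[0, 0, 0], 0],
  ],
)

```text
clock: 12.12
position: [601.8, -21.0, 91.0]
ee_rot: [-0.632, 0.775, -0.0, 0.0]
contact_force: [-1.1, -0.4, 7.1]
gripper_width: 25.4
```

```bash
python3 -c "
from h import *
go([601.5,-20.5,89.1],-101.5)"
```

```text
pos [601.8 -21.   91. ] yaw -101.61 tilt 0.06 F [-1.1 -0.4  7.1] clk 12.125 w 25.4
tool shift mm [-0.4  0.4  1.9] turn -0.11
```

>>> drive_tool(
  plan=[
    [[0, 0.0002, 0.0007], 0],
    [[0, 0, 0.0006], 0],
    [[0, 0, 0], 0],
    [[0, 0, 0], 0],
  ],
)

```text
clock: 12.62
position: [601.8, -20.9, 90.1]
ee_rot: [-0.632, 0.775, -0.001, 0.001]
contact_force: [-2.3, 0.4, 7.9]
gripper_width: 24.8
```

```bash
python3 -c "
from h import *
s=st()[0];print(s['wrist_torque'].round(3))
go([601.5,-20.5,89.1],-101.5)"
```

```text
[ 0.036  0.489 -0.008]
pos [601.8 -20.9  90.1] yaw -101.61 tilt 0.09 F [-2.3  0.4  7.9] clk 12.625 w 24.8
tool shift mm [-0.4  0.4  1. ] turn -0.11
```

>>> drive_tool(
  plan=[
    [[0, 0.0003, 0.0006], 0],
    [[0, 0, 0], 0],
    [[0, 0, 0], 0],
  ],
)

```text
clock: 13.0
position: [601.8, -20.9, 89.7]
ee_rot: [-0.632, 0.775, -0.001, 0.001]
contact_force: [-0.8, -0.2, 8.0]
gripper_width: 25.1
```

>>> drive_tool(
  plan=[
    [[0, 0, 0], 3],
    [[0, 0, 0], 3],
    [[0, 0, 0], 0],
  ],
)

```text
clock: 13.38
position: [602.1, -20.9, 89.8]
ee_rot: [-0.59, 0.807, -0.001, 0.001]
contact_force: [-1.0, -0.6, 8.8]
gripper_width: 25.1
```

```bash
python3 -c "
from h import *
s=st()[0];print(s['wrist_torque'].round(3))
go([601.5,-20.5,89.1],-191.5)"
```

```text
[-0.155  0.287 -0.027]
pos [602.1 -20.9  89.8] yaw -107.62 tilt 0.17 F [-1.  -0.6  8.8] clk 13.375 w 25.1
tool shift mm [-0.2  0.7  0.7] turn 83.88
```

>>> drive_tool(
  plan=[
    [[0, 0, 0], 4],
    [[0, 0, 0], 4],
    [[0, 0, 0], 4],
    [[0, 0, 0], 0],
  ],
)

```text
clock: 13.88
position: [602.4, -20.8, 89.9]
ee_rot: [-0.503, 0.864, -0.001, 0.002]
contact_force: [-0.1, -0.8, 7.7]
gripper_width: 24.9
```

```bash
python3 -c "
from h import *
s=st()[0];print(s['wrist_torque'].round(3))
go([601.5,-20.5,89.1],-191.5)
w=snap('wrist','6');crop(w,165,130,345,340,3,'pics/w6c.png')"
```

```text
[-0.141  0.163 -0.041]
pos [602.4 -20.8  89.9] yaw -119.61 tilt 0.21 F [-0.1 -0.8  7.7] clk 13.875 w 24.9
tool shift mm [0.2 0.9 0.8] turn 71.89
```

View pics/w6c.png

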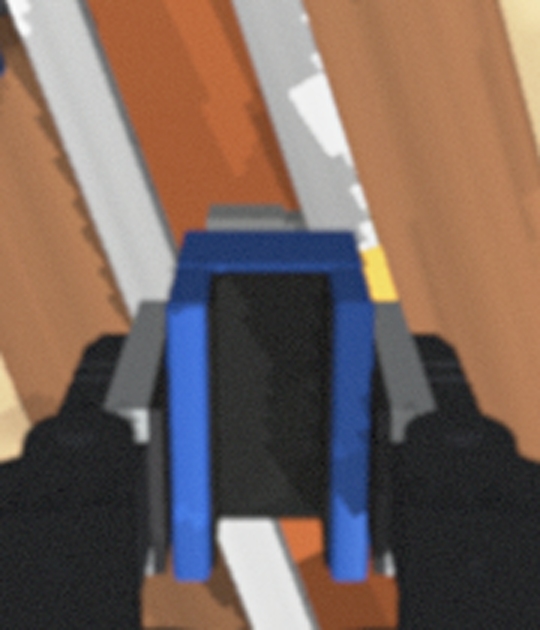

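The head is still square in the jaws and the foot is passing under the lip, with a turn torque of only 0.04 N m. I'll continue the turn.

>>> drive_tool(
  plan=[
    [[0, 0, 0], 6],
    [[0, 0, 0], 6],
    [[0, 0, 0], 6],
    [[0, 0, 0], 6],
    [[0, 0, 0], 0],
  ],
)

```text
clock: 14.55
position: [602.5, -20.8, 89.9]
ee_rot: [-0.312, 0.95, -0.001, 0.002]
contact_force: [-1.0, 0.2, 7.7]
gripper_width: 24.9
```

```bash
python3 -c "
from h import *
s=st()[0];print(s['wrist_torque'].round(3))
go([601.5,-20.5,89.1],-191.5)"
```

```text
[-0.144  0.161 -0.068]
pos [602.5 -20.8  89.9] yaw -143.62 tilt 0.22 F [-1.   0.2  7.7] clk 14.55 w 24.9
tool shift mm [0.6 0.8 0.8] turn 47.88
```

>>> drive_tool(
  plan=[
    [[0.0003, 0.0004, 0], 6],
    [[0, 0, 0], 6],
    [[0, 0, 0], 6],
    [[0, 0, 0], 6],
    [[0, 0, 0], 0],
  ],
)

```text
clock: 15.18
position: [602.0, -20.6, 89.9]
ee_rot: [-0.108, 0.994, -0.0, 0.002]
contact_force: [-0.8, 0.1, 8.3]
gripper_width: 24.8
```

```bash
python3 -c "
from h import *
s=st()[0];print(s['wrist_torque'].round(3))
go([601.5,-20.5,89.1],-191.5)"
```

```text
[-0.027  0.162  0.009]
pos [602.  -20.6  89.9] yaw -167.62 tilt 0.23 F [-0.8  0.1  8.3] clk 15.175 w 24.8
tool shift mm [0.5 0.3 0.8] turn 23.88
```

>>> drive_tool(
  plan=[
    [[0.0003, 0, 0], 5],
    [[0, 0, 0], 5],
    [[0, 0, 0], 5],
    [[0, 0, 0], 4],
    [[0, 0, 0], 0],
  ],
)

```text
clock: 15.8
position: [601.8, -20.7, 89.9]
ee_rot: [0.058, 0.998, 0.0, 0.002]
contact_force: [-1.1, -0.3, 7.7]
gripper_width: 25.2
```

```bash
python3 -c "
from h import *
s=st()[0];print(s['wrist_torque'].round(3))
go([601.5,-20.5,89.1],-191.5)"
```

```text
[-0.131  0.169  0.005]
pos [601.8 -20.7  89.9] yaw 173.39 tilt 0.23 F [-1.1 -0.3  7.7] clk 15.8 w 25.2
tool shift mm [0.3 0.2 0.8] turn 364.89
```

>>> drive_tool(
  plan=[
    [[0.0002, 0, 0], 2.5],
    [[0, 0, 0], 2.4],
    [[0, 0, 0], 0],
  ],
)

```text
clock: 16.18
position: [601.6, -20.7, 89.9]
ee_rot: [0.1, 0.995, 0.0, 0.002]
contact_force: [-0.3, -0.2, 7.2]
gripper_width: 24.9
```

```bash
python3 -c "
from h import *
s=st()[0];print(s['wrist_torque'].round(3))
go([601.5,-20.5,89.1],-191.5)"
```

```text
[-0.145  0.147 -0.019]
pos [601.6 -20.7  89.9] yaw 168.5 tilt 0.23 F [-0.3 -0.2  7.2] clk 16.175 w 24.9
tool shift mm [0.1 0.2 0.8] turn 360.0
```

>>> drive_tool(
  plan=[
    [[0, 0, 0], 1],
    [[0, 0, 0], 1],
    [[0, 0, 0], 0],
  ],
)

```text
clock: 16.55
position: [601.5, -20.7, 89.9]
ee_rot: [0.117, 0.993, 0.0, 0.002]
contact_force: [-0.7, -0.3, 8.4]
gripper_width: 25.1
```

```bash
python3 -c "
from h import *
s=st()[0];print(s['wrist_torque'].round(3))
go([601.5,-20.5,89.1],-191.5)"
```

```text
[-0.173  0.14   0.017]
pos [601.5 -20.7  89.9] yaw 166.51 tilt 0.22 F [-0.7 -0.3  8.4] clk 16.55 w 25.1
tool shift mm [0.1 0.2 0.8] turn 358.01
```

>>> drive_tool(
  plan=[
    [[0, 0, 0], 1],
    [[0, 0, 0], 1],
    [[0, 0, 0], 0],
  ],
)

```text
clock: 16.92
position: [601.6, -20.9, 90.0]
ee_rot: [0.135, 0.991, 0.0, 0.002]
contact_force: [-0.7, -1.5, 7.8]
gripper_width: 24.9
```

```bash
python3 -c "
from h import *
s=st()[0];print(s['wrist_torque'].round(3))
go([601.5,-20.5,89.1],-191.5)"
```

```text
[-0.292  0.048  0.083]
pos [601.6 -20.9  90. ] yaw 164.52 tilt 0.24 F [-0.7 -1.5  7.8] clk 16.925 w 24.9
tool shift mm [0.2 0.3 0.9] turn 356.02
```

The stop shows at about 4° past square, as a small torque rise. Next I'll turn back to square and ease up.

>>> drive_tool(
  plan=[
    [[0, 0, 0], -2],
    [[0, 0, 0], -1.9],
    [[0, 0, 0], 0],
    [[0, 0, -0.001], 0],
    [[0, 0, -0.001], 0],
    [[0, 0, -0.001], 0],
    [[0, 0, 0], 0],
  ],
)

```text
clock: 17.8
position: [601.7, -20.5, 92.4]
ee_rot: [0.101, 0.995, 0.0, 0.002]
contact_force: [1.6, -0.6, 4.4]
gripper_width: 25.0
```

```bash
python3 -c "
from h import *
s=st()[0];print(s['wrist_torque'].round(3))
go([601.5,-20.5,92.7],-191.5)
d=snap('scene','7');w=snap('wrist','7')
crop(d,170,150,340,300,4,'pics/s7c.png')"
```

```text
[-0.116 -0.479 -0.029]
pos [601.7 -20.5  92.4] yaw 168.4 tilt 0.26 F [ 1.6 -0.6  4.4] clk 17.8 w 25.0
tool shift mm [ 0.2 -0.  -0.3] turn 359.9
```

View pics/s7c.png

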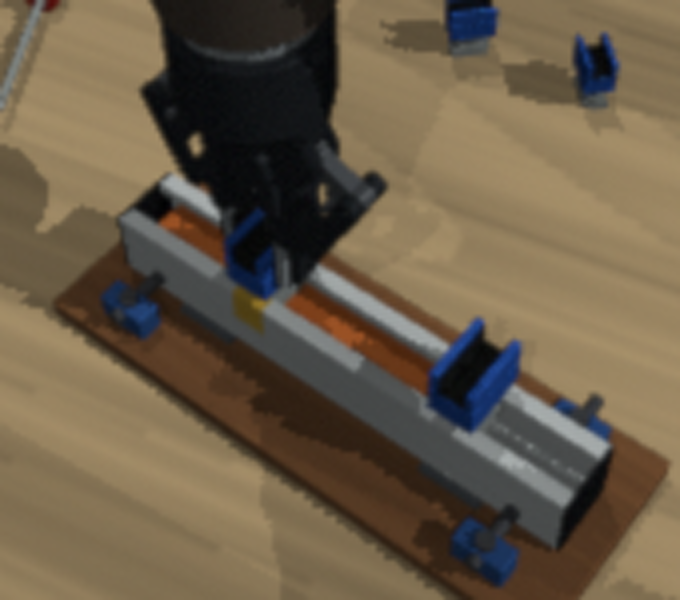

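View pics/wrist7.png

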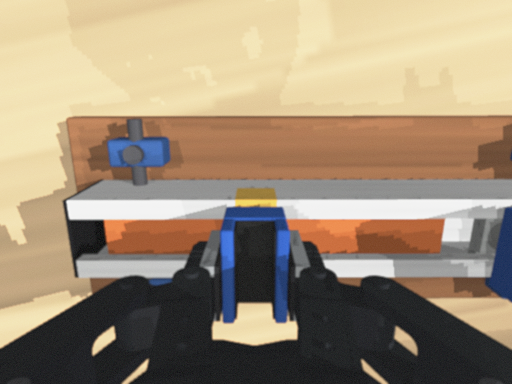

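Both views show the saddle square across the rail, with the yellow mark at wrist column 256 and the head at 255. The push is down to about 5 N, the level the strip holds it at. I'll let go and back off.

>>> drive_tool(
  plan=[
    [[0, 0, 0], 0],
    [[0, 0, 0], 0],
    [[0, 0, 0], 0],
    [[0, 0, 0], 0],
    [[0, 0, 0], 0],
    [[0, 0, 0], 0],
    [[0, 0, 0], 0],
  ],
  fingers=-1,
)

```text
clock: 18.77
position: [600.0, -20.7, 91.4]
ee_rot: [0.101, 0.995, 0.0, 0.0]
contact_force: [0.5, -0.2, -0.1]
gripper_width: 85.4
```

>>> drive_tool(
  plan=[
    [[0, 0, -0.01], 0],
    [[0, 0, -0.03], 0],
    [[0, 0, -0.04], 0],
    [[0, 0, -0.04], 0],
    [[-0.02, 0, -0.02], 0],
    [[-0.04, 0, 0], 0],
    [[-0.04, 0, 0], 0],
    [[0, 0, 0], 0],
    [[0, 0, 0], 0],
    [[0, 0, 0], 0],
  ],
)

```text
clock: 20.02
position: [697.2, -40.7, 232.1]
ee_rot: [0.101, 0.995, 0.0, 0.0]
contact_force: [-0.3, -0.4, -0.3]
gripper_width: 85.1
```

```bash
python3 -c "
from h import *
go([601.5,-20.5,92.7],-191.5)
d=snap('scene','8');w=snap('wrist','8');t=snap('top','8')
crop(d,170,150,340,300,4,'pics/s8c.png')
crop(t,190,110,330,260,4,'pics/t8c.png')"
```

```text
pos [697.2 -40.7 232.1] yaw 168.39 tilt 0.02 F [-0.3 -0.4 -0.3] clk 20.025 w 85.1
tool shift mm [ 97.8   0.5 139.4] turn 359.89
```

View pics/s8c.png

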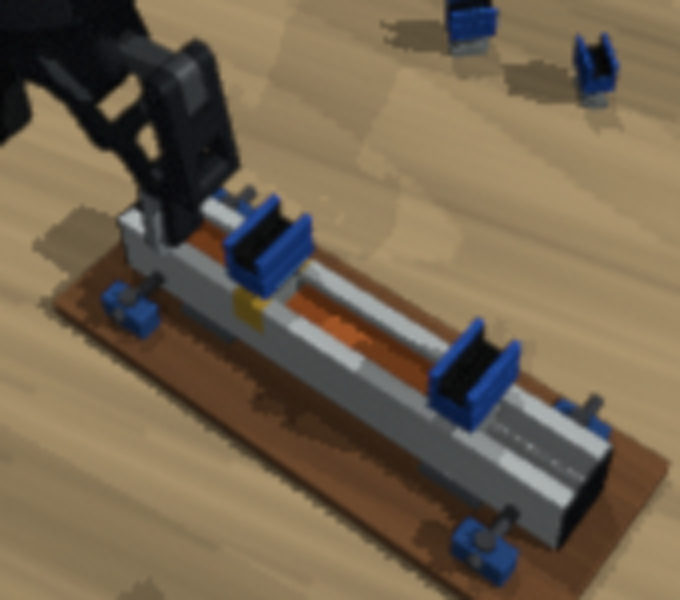

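View pics/wrist8.png

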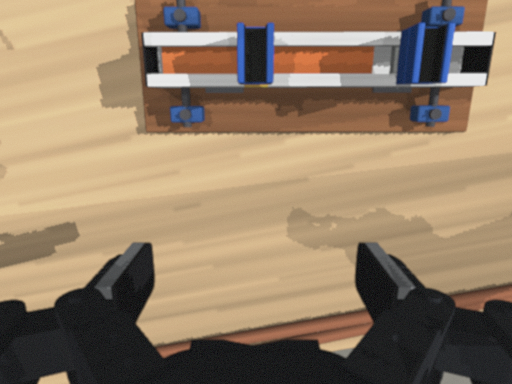

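View pics/t8c.png

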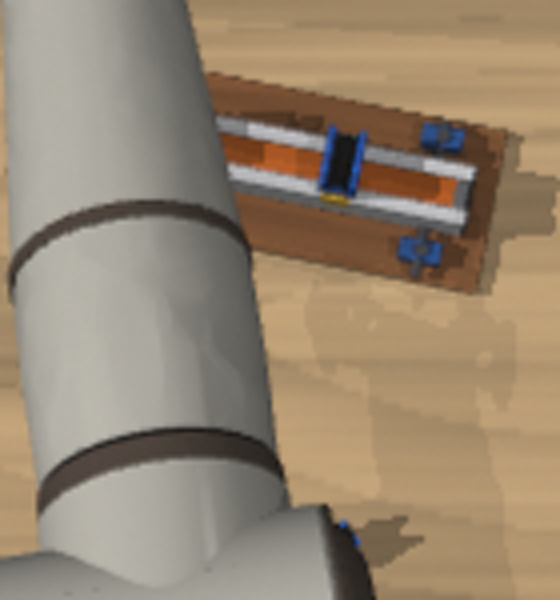

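The saddle stands upright, square across the rail at the mark (wrist8 (255,53)), and looks like the fitted one. The robot is clear. Next is a quick numeric check.

Run:
```python
from h import *
w=load("wrist8");s=load("scene8")
m=blue(w); ys,xs=np.nonzero(m[20:90,230:280]); r=cv2.minAreaRect(np.c_[xs+230,ys+20].astype(np.float32)); print(r)
# top-face corner estimates in wrist
crop(w,225,10,285,95,7,"pics/w8c.png")
X=ray(w,255.7,53,95); print(X.round(1)); ax=np.array([np.cos(np.radians(78.5)),np.sin(np.radians(78.5))]); print("along rail from mark",(X[:2]-[601.5,-20.5])@ax)
# height via scene: compare both heads' top-corner pixels vs prediction
S=lambda c:(170+(c[0]+.5)/4-.5,150+(c[1]+.5)/4-.5)
Q=np.array([S(c) for c in [(272,196),(313,216),(226,240),(268,266)]]).mean(0)
for z in(91,95,99): print(z,ray(s,*Q,z).round(1))
```

```text
((255.0, 53.0), (60.0, 36.0), 90.0)
[601.3 -20.5  95. ]
along rail from mark -0.01788677510003085
91 [598.3 -22.3  91. ]
95 [601.  -20.6  95. ]
99 [603.7 -18.8  99. ]
```

View pics/w8c.png

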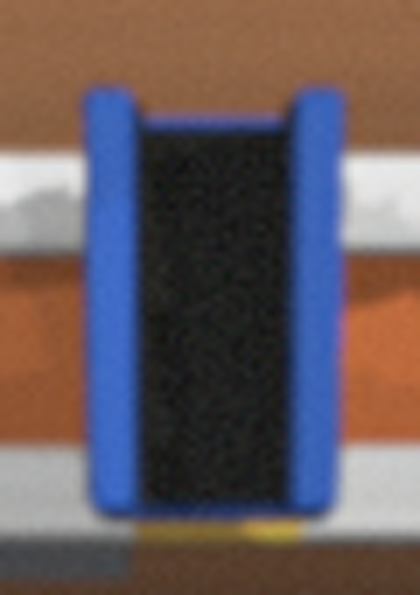

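The two views agree on a head top at z of about 95, which puts the underside near 43. The saddle is square and centred on the mark, so I'm handing the job in.

```bash
python3 -c "
from bench import arm
print(arm.job_done())"
```

```text
the job is handed in; nothing more can be done
None
```

The loose blue saddle is fitted at the yellow mark and, as far as the camera checks show, locked like the one already there. I handed the job in at about 20 s on the robot's clock; it reports no verdict.

- **Choosing the saddle:** I took the largest of the three loose saddles, whose head measured about 40 by 25 mm. The other two were clearly smaller.
- **Lowering:** the foot went into the slot lengthwise on the first try, with no search needed. It met the strip at a height that puts the rail about 4 mm up on packing. From the images, the rail sits about 4 mm to the −x side of the board.
- **Turning:** I pressed with about 9 N and turned clockwise until I felt the stop, about 4° past square at roughly 0.08 N m. I then turned back to square, eased up 3 mm and let go.

**Last checks:**
- The saddle looked square across the rail and upright, within about 1 mm of the mark along it.
- The wrist and scene views agree on a head top at about 95 mm, so the underside is about 43 mm above the board's underside, within the 38 to 48 mm allowed.
- The gripper was open and clear, with about zero contact force.

Nothing failed. The height estimates of the rail top from different camera pairs varied between 54 and 57 mm, so I relied on the height felt at the strip. I did not measure the spirit level, screwdriver and copper tee again at the end, but the arm was not driven near them at low height.

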